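Bolt the scissors box shut

TASK

Lock the scissors box at the end of the class: press its spring safety catch right down with one fingertip and keep it held down while the other fingertip pushes the bolt by its knob until it is fully home in the keeper. Then let go, so that the catch springs back up and locks the bolt. Leave the things standing around where they are.

Things in the scene. Friction and masses are not known exactly. Their poses are not given: they have to be found in the camera images.
- chest: Plywood scissors box fixed on the table, 200 mm (its x) by 260 mm (its y), lid top 80 mm above the table. Origin: centre of its underside, z up. On the lid the slide bolt lies along box y at x = -30 mm, and parallel to it at x = +30 mm the paddle of the spring safety catch. Rod guides at y = -62 and +50 mm (18 mm above the lid), keeper bridge at y = +90 mm (20 mm above it), all at x = -30.
- bolt (a joint): Travel of the bolt towards box +y, m: 0 = drawn back (the start is 0 to 0.001), 0.036 = fully home in the keeper, on its stop. Friction about 2 N. With the catch up its tooth blocks the bolt after 1 to 2 mm. Once travel exceeds about 0.034 the released catch springs up behind it and locks it home.
- knob_top (a point): Centre of the top of the bolt's knob, an upright steel pin 16 mm in diameter that moves with the bolt; at the start at box x = -30, y = -18 mm. Top 46 mm above the lid (126 mm above the table), full width down to 19 mm above the lid. Below are the rod and its lug, at most 16 mm above the lid. Axes as the box: +y is the way the bolt slides.
- catch (a joint): How far the spring safety catch is pressed down, in m: 0 = up, 0.009 = fully down on its stop. The spring needs about 3 N to start and about 5 N at the stop. While it is above about 0.005 the tooth is clear of the bolt. Held properly it is at 0.007 or more.
- catch_top (a point): Middle of the top of the catch's paddle, a flat dark steel bar 30 mm wide (box x), 100 mm long (box y), 8 mm thick, at box x = +30, y = -15 mm. Its top is 30 mm above the lid when up (110 mm above the table), 21 mm when fully down. Press it anywhere; a fingertip may slide along it. A second fingertip at that level over the rod clears rod and lug by 5 mm and meets the knob.
- glue_bottle: White glue bottle, 56 mm in diameter, 130 mm tall, standing on the table at one end of the box. Origin: centre of its underside. To be left alone.
- tape_roll: Roll of tape lying flat on the table at the other end of the box, 84 mm outside, 24 mm high. Origin: centre of its underside. To be left alone.
- eraser: White eraser, 22 by 55 by 13 mm, lying on the table in front of the box. Origin: centre of its underside. To be left alone.
- paint_jar: Small paint jar with a black cap, 36 mm in diameter, 40 mm tall, standing on the lid near a far corner (box x about +75 mm, y about +100 mm). Origin: centre of its underside. To be left alone.

How it is judged:
On the way, in this order (a step that is already met when the one before it is completed fails the run):
1. a finger holds the catch down while the bolt is still drawn back (value of joint catch above 0.0065 m and contact force between the fingers and catch above 1 N and value of joint bolt below 0.005 m), for 0.1 s.
2. the bolt is pushed home with the catch still held down by a finger (value of joint bolt above 0.032 m and value of joint catch above 0.006 m and contact force between the fingers and catch above 0.5 N), for 0.05 s.
At the end, for the whole second after the job is handed in: The bolt is home (travel over 33 of 36 mm), the catch has sprung back up (within 2 mm) and locks it, and the bystanders are within 20 mm of where they stood (value of joint bolt above 0.033 m and value of joint catch below 0.002 m and distance of each of glue_bottle, tape_roll, eraser, paint_jar from where it was at the start of the episode below 0.02 m); the robot touches nothing.
It fails at once if the catch is let up while the bolt is on its way (between 8 and 30 mm of travel) (value of joint bolt between 0.008 and 0.03 m and value of joint catch below 0.0058 m).
It fails at once if a bystander is knocked, carried or lifted (moved over 20 mm) (distance of any of glue_bottle, tape_roll, eraser, paint_jar from where it was at the start of the episode above 0.02 m).
It also fails if it takes over 32 s, if anything falls off the work surface, if the arm or the gripper's body presses on something with over 40 N, if the wrist force passes 120 N, or if a joint passes its speed limit or range.

ROBOT

A 6-joint arm with a two-finger parallel gripper is mounted at the origin on the work surface. World frame = base frame: x ahead of the robot, y to its left, z up, the work surface at z = 0. Lengths are in m, angles in rad, forces in N, time in s.
With the tool pointing down it reaches from about 0.3 to 0.875 m from the base axis. Payload 6.4 kg.
Tool frame: the origin (TCP) lies midway between the tips of the shut fingers; the grasp point (between the pads) lies 19 mm behind it (ctrl.tcp_to_grasp is the distance from the TCP to the grasp point, in m); z points along the fingers, y is the direction in which the jaws open and shut (so a half turn about z gives the same grasp; the last joint's range is limited). The gripper opens to 85 mm and grips with 20 to 120 N. Pads are 22 mm wide; open, the fingers measure 114 mm over their backs; the gripper's body (76 mm by 85 mm) begins 54 mm behind the grasp point. The pads swing forward as they close: fully open they stand 13 mm farther back than shut.
Start: joints at [-1.385, 0.181, 1.607, -0, 1.354, -0.206], TCP at [0.22, -0.531, 0.231] pointing down, gripper open.
Joint ranges: [-2.99, 2.99], [-0.89, 2.07], [0.3, 2.58], [-1.14, 4.28], [0, 2.63], [-3.12, 3.12]. Speed limits (rad/s): [2.57, 2.57, 3.01, 3.14, 3.14, 3.14].

INTERFACE

Orientations are given as a unit quaternion [w, x, y, z].
In Python, from bench import monitor, imaging, order, spotter, ctrl gives the robot as it stands.
- The arm moves only by the shell command python3 -m pendant 'ROWS'. ROWS is JSON, a list that holds one entry, the list of rows, each a list of 5 numbers: the shift along the world's x, y, z in mm, then the turn about the world's z in degrees, then the finger opening in mm, from 0 to 85.4. A call has 1 to 8 rows; each row shifts and turns the commanded pose from where the row before left it; what a row does not reach is not made up. A row lasts 1/8 s, in which the tool goes at most 62.5 mm and 10.7 degrees, less where a joint would pass 70% of its speed; a pose out of reach is approached as far as the arm can. A call with a gripper value outside its range is refused whole. The fingers move at their own pace and stop on an object; the grip force is fixed at half the most. Time passes only in rows, so rows that do not move let the fingers close. It gives the time, the measured TCP pose, the force and the opening at its end, in the units of the state.
- monitor.get_obs(): the state, without advancing time (a new reading comes with each control period).
- imaging.camera(name): name is "scene" or "side" or "wrist"; returns a dict with "img" (384x512x3 uint8, red, green, blue), "vfov" (degrees; the focal length in pixels is half the picture's height over the tangent of half this angle, whatever the lens; pixels are square), "cx", "cy" (the principal point, pixels), "origin" and "orientation" of the camera in the world. Camera axes: x right, y down, z forward; pixel columns grow to the right and rows downward; lengths in m; the calibration is good to about 2 mm. The wrist camera is an equidistant fisheye: a pixel r from the principal point sees the ray r / f radians off the axis. A picture is of the moment at which its call begins. There is no depth.
- order.hand_in(): hands the job in, once; it reports no verdict.
Trained networks look in the newest picture that a camera, given by its name, has taken for a name from the list of things; names that differ only in an ending like _2 or _b are one class to them, and where a whole thing is asked for, a point or a joint stands for the part that bears it (a point fixed in the world has none). Each returns a list of dicts, best first, with "confidence" (0 to 1); they miss things now and then, are a little off and sometimes report something else, mostly with a low value. They report only what shows in the picture. A call takes as long as a camera call.
- spotter.recognise(camera, thing): "at" ([x, y, z] in m, in the coordinates of the camera as it stood for that picture, good to about 4 mm: the middle of the surface that is visible of it).
- spotter.tip_of(camera, thing): "at" ([x, y, z] in m, in the coordinates of the camera as it stood for that picture, good to about 4 mm: a listed point, or the origin of a listed thing).
The state is a dict: "time_s": time; "q": joint angles; "dq": joint speeds; "joint_efforts": joint torques, N m; "eef_pos": TCP position; "eef_rot": TCP orientation; "wrist_force": force on the tool from outside, world axes, zero at the start; "torque": the same for the moment, N m; "opening": opening from 0.0 (shut) to 1.0 (fully open).
Only numpy, scipy, OpenCV 4.12 (cv2) and the standard library are available. Lean on these libraries where they do the work, as an engineer would, in place of code of your own. Each camera call takes 0.05 s, during which the arm holds its last target. There are 200 camera calls.

## Working session

There is one attempt and no reset: what is moved stays moved. The work goes in short steps, Python scripts to look and compute and a shell command to move; the robot and the scene stay as the last step left them, time stands still between calls to the robot, and variables do not carry over. Pictures are saved under pics/ and viewed, about 8 in all and at most 12, crops included, and the job is handed in when it is done.

```bash
mkdir -p pics; cat > h.py <<'E'
import numpy as np, cv2
from scipy.spatial.transform import Rotation as R
from bench import monitor, imaging, order, spotter, ctrl
def rot(q): return R.from_quat([q[1],q[2],q[3],q[0]])
def w(cam,p): return np.array(cam["origin"])+rot(cam["orientation"]).apply(p)
def look(n,f=None):
    c=imaging.camera(n)
    if f: cv2.imwrite("pics/"+f,c["img"][:,:,::-1])
    return c
def find(c,n,things,fn="tip_of"):
    for t in things:
        for d in getattr(spotter,fn)(n,t)[:2]:
            print(n,fn,t,np.round(w(c,d["at"])*1000,1),round(d["confidence"],2))
E
python3 - <<'E'
from h import *
for n in("scene","side"):
    c=look(n,n+"0.png"); print(c["origin"])
    find(c,n,["chest","knob_top","catch_top","paint_jar","glue_bottle","tape_roll","eraser"])
o=monitor.get_obs(); print(o["time_s"],o["eef_pos"],o["eef_rot"],o["opening"])
E
```

```text
[0.95414637 0.02616818 0.66172342]
scene tip_of chest [572.2 106.4   2.2] 0.61
scene tip_of knob_top [547.4  79.2 128.4] 0.74
scene tip_of knob_top [621.5 226.7  78. ] 0.29
scene tip_of paint_jar [619.  223.2  77. ] 0.67
scene tip_of paint_jar [622.6 -92.2  -2.1] 0.49
scene tip_of glue_bottle [555.4 335.7   1.7] 0.97
scene tip_of tape_roll [620.8 -93.1  -2.4] 0.84
scene tip_of eraser [414.9 111.    3. ] 0.57
[0.19575017 0.63163103 0.66554366]
side tip_of chest [ 5.730e+02  1.102e+02 -5.000e-01] 0.76
side tip_of knob_top [572.3 109.5  -1.3] 0.71
side tip_of knob_top [550.4  84.8 126.2] 0.68
side tip_of catch_top [606.1 103.8 112.6] 0.65
side tip_of paint_jar [620.8 228.   81.5] 0.86
side tip_of glue_bottle [560.8 340.5   4.4] 0.66
side tip_of tape_roll [625.  -91.7  -1.8] 0.71
side tip_of eraser [421.4 112.7   1.2] 0.62
0.8 [ 0.21958383 -0.53145124  0.23132099] [2.25927332e-05 9.80873136e-01 1.94648118e-01 3.13873888e-07] 0.9991911725049627
```

View pics/scene0.png

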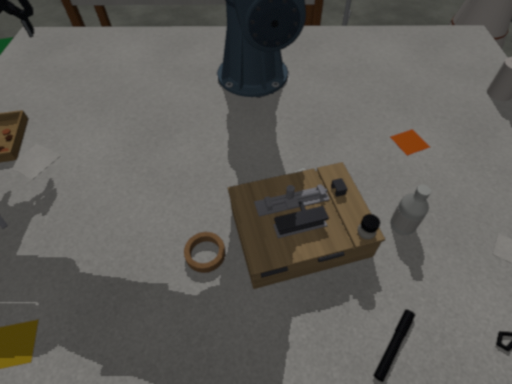

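View pics/side0.png

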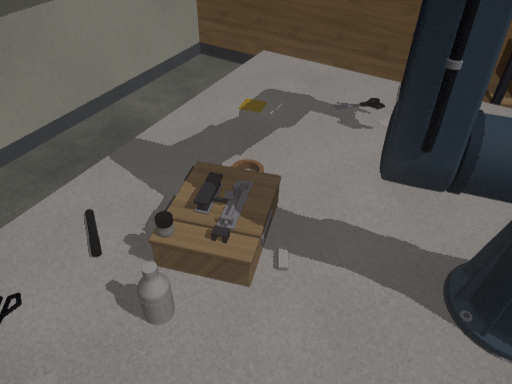

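The scene camera shows the box with bolt and knob at about (290,195), the catch paddle at (302,220), the jar at (369,226), the glue bottle at (410,210) and the tape at (205,252). The side view agrees with this. The box yaw comes out at about +15°, and the detections fit the given dimensions. I'll move above the box with the jaws along box x, opened to 46 mm so the fingertips are about 60 mm apart.

```bash
python3 -m pendant '[[[30,50,0,7,46],[30,50,0,7,46],[30,50,0,7,46],[30,50,0,7,46],[30,50,0,7,46],[30,50,0,7,46],[30,50,0,7,46],[30,50,0,7,46]]]' && python3 -m pendant '[[[30,50,0,7,46],[30,50,0,7,46],[30,50,0,7,46],[30,46,0,6,46],[0,0,0,0,46],[0,0,0,0,46]]]'
python3 - <<'E'
from h import *
c=look("wrist","w0.png"); print(c["origin"])
find(c,"wrist",["chest","knob_top","catch_top","paint_jar"])
for n in("scene","side"):
    c=look(n); find(c,n,["knob_top","catch_top","paint_jar"])
o=monitor.get_obs(); print(o["time_s"],o["eef_pos"],rot(o["eef_rot"]).as_matrix().round(3).tolist(),o["opening"],o["wrist_force"])
E
```

```text
time_s: 1.8
eef_pos: [0.4604, -0.1298, 0.2317]
eef_rot: [0.001, 0.773, 0.634, 0.0]
wrist_force: [0.1, -0.7, 0.4]
opening: 0.538
time_s: 2.55
eef_pos: [0.5792, 0.0645, 0.2309]
eef_rot: [-0.0, 0.606, 0.796, -0.0]
wrist_force: [0.6, 0.0, 0.6]
opening: 0.539
[0.55866893 0.13784082 0.37343821]
wrist tip_of chest [572.7 106.4   1.6] 0.92
wrist tip_of knob_top [549.3  82.4 126.9] 0.76
wrist tip_of catch_top [604.5 101.  106.2] 0.65
wrist tip_of paint_jar [619.3 225.3  77.4] 0.67
scene tip_of knob_top [545.6  81.4 128.8] 0.97
scene tip_of catch_top [605.5 103.  112.4] 0.69
scene tip_of paint_jar [619.6 221.3  78.3] 0.8
side tip_of knob_top [553.   83.6 127.8] 0.9
side tip_of catch_top [608.1 102.8 110. ] 0.88
side tip_of paint_jar [620.9 227.1  80.8] 0.75
3.2 [0.5795664  0.06447987 0.231316  ] [[-0.266, 0.964, 0.0], [0.964, 0.266, -0.0], [-0.0, 0.0, -1.0]] 0.5373708058803914 [-0.39831818  1.00427123 -0.34525158]
```

View pics/w0.png

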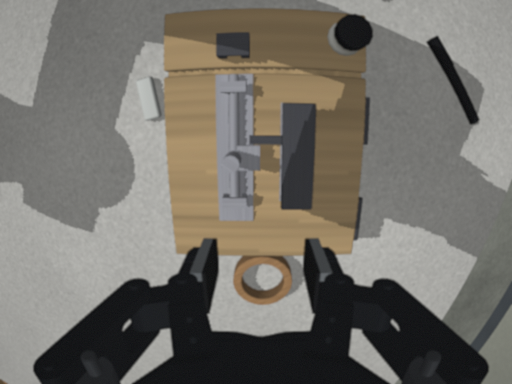

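The wrist picture shows the box edges upright, so the tool yaw of 15.4° matches the fitted 15.3°. The knob is at (232,160), the paddle centre at (298,155), and the fingers straddle them correctly. I'll correct by (+5,+1) mm and go down to just above the paddle.

```bash
python3 -m pendant '[[[5,1,-30,0,46],[0,0,-40,0,46],[0,0,-25,0,46],[0,0,-13,0,46],[0,0,0,0,46],[0,0,0,0,46]]]'
python3 - <<'E'
from h import *
c=look("wrist","w1.png"); c=look("side","s1.png")
cv2.imwrite("pics/s1.png",cv2.resize(c["img"][130:290,130:310,::-1],None,fx=3,fy=3))
print(monitor.get_obs()["wrist_force"],monitor.get_obs()["eef_pos"])
E
```

```text
time_s: 3.95
eef_pos: [0.5856, 0.0655, 0.1246]
eef_rot: [0.001, 0.606, 0.796, 0.001]
wrist_force: [0.1, 0.4, -0.1]
opening: 0.543
[0.07917743 0.51918221 0.12294095] [0.58558153 0.06550101 0.12474764]
```

View pics/w1.png

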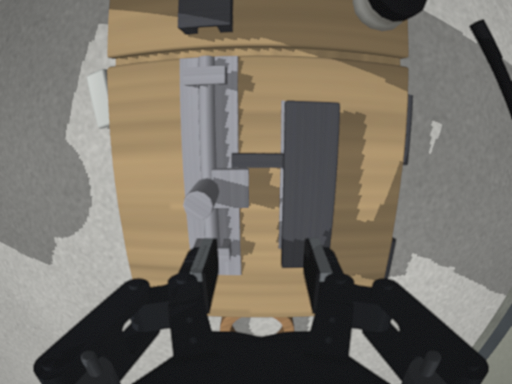

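View pics/s1.png

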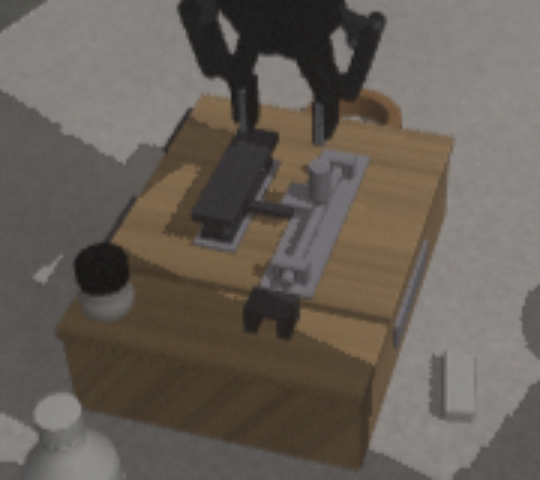

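The fingertips at (205,245) and (318,245) are in line with the knob (203,190) and the paddle (310,185), and they sit behind the knob. Next I press down in steps and watch the force.

```bash
for i in 1; do python3 -m pendant '[[[0,0,-5,0,46],[0,0,-5,0,46],[0,0,-3,0,46],[0,0,0,0,46]]]'; python3 -m pendant '[[[0,0,-3,0,46],[0,0,0,0,46]]]'; done
```

```text
time_s: 4.55
eef_pos: [0.5842, 0.0656, 0.1098]
eef_rot: [-0.0, 0.606, 0.796, -0.0]
wrist_force: [0.2, -0.3, -0.0]
opening: 0.542
time_s: 4.8
eef_pos: [0.5848, 0.0655, 0.1074]
eef_rot: [0.0, 0.606, 0.796, 0.0]
wrist_force: [0.4, 0.2, 2.3]
opening: 0.543
```

```bash
python3 -m pendant '[[[0,0,-3,0,46],[0,0,-3,0,46],[0,0,0,0,46]]]'; python3 -m pendant '[[[0,0,-2,0,46],[0,0,0,0,46],[0,0,0,0,46]]]'; python3 -m pendant '[[[0,0,-1,0,46],[0,0,0,0,46],[0,0,0,0,46]]]'
```

```text
time_s: 5.18
eef_pos: [0.585, 0.0655, 0.1014]
eef_rot: [0.0, 0.606, 0.796, 0.0]
wrist_force: [-0.2, -0.7, 3.1]
opening: 0.543
time_s: 5.55
eef_pos: [0.5849, 0.0655, 0.0995]
eef_rot: [0.0, 0.606, 0.796, 0.0]
wrist_force: [0.9, 0.1, 4.1]
opening: 0.536
time_s: 5.92
eef_pos: [0.5849, 0.0655, 0.0986]
eef_rot: [0.0, 0.606, 0.796, 0.0]
wrist_force: [1.7, -0.0, 5.8]
opening: 0.541
```

```bash
python3 -m pendant '[[[0,0,-1,0,46],[0,0,0,0,46],[0,0,0,0,46]]]'; python3 -m pendant '[[[0,0,-0.5,0,46],[0,0,0,0,46],[0,0,0,0,46]]]'; python3 - <<'E'
from h import *
o=monitor.get_obs(); print(o["wrist_force"],o["torque"])
c=look("side"); cv2.imwrite("pics/s2.png",cv2.resize(c["img"][130:290,130:310,::-1],None,fx=3,fy=3))
E
```

```text
time_s: 6.3
eef_pos: [0.585, 0.0655, 0.0984]
eef_rot: [0.0, 0.606, 0.796, 0.0]
wrist_force: [-2.0, 0.5, 10.9]
opening: 0.537
time_s: 6.68
eef_pos: [0.5851, 0.0656, 0.0983]
eef_rot: [0.001, 0.606, 0.796, 0.0]
wrist_force: [-2.9, -0.3, 13.2]
opening: 0.539
[-2.86305398 -0.25089521 13.18211012] [0.15426811 0.23755541 0.00613456]
```

View pics/s2.png

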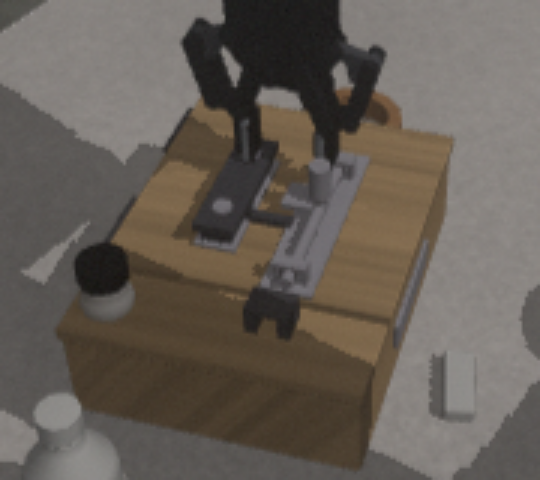

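The catch is on its stop: height stays at 98.4 mm while the force climbs to 13 N after about 9 mm of travel, and the picture shows the paddle down with its post showing at (222,207). The other fingertip is behind the knob (320,178). Now I push along box +y.

```bash
python3 -m pendant '[[[-1,4,0,0,46],[-1,4,0,0,46],[-1.1,3.8,0,0,46],[-1.1,3.8,0,0,46],[0,0,0,0,46]]]'; python3 -m pendant '[[[-1,4,0,0,46],[-1.1,3.8,0,0,46],[-1.1,3.8,0,0,46],[-1.1,3.8,0,0,46],[0,0,0,0,46]]]'
```

```text
time_s: 7.35
eef_pos: [0.5823, 0.0796, 0.0985]
eef_rot: [0.002, 0.606, 0.796, 0.0]
wrist_force: [1.9, -6.0, 10.3]
opening: 0.538
time_s: 7.98
eef_pos: [0.5782, 0.0951, 0.0985]
eef_rot: [0.003, 0.606, 0.796, 0.0]
wrist_force: [2.4, -5.8, 8.7]
opening: 0.543
```

```bash
python3 -m pendant '[[[-1.1,3.8,-0.3,0,46],[-1,3.8,-0.2,0,46],[0,0,0,0,46]]]'; python3 -m pendant '[[[-0.5,2,0,0,46],[-0.5,2,0,0,46],[0,0,0,0,46]]]';  python3 -m pendant '[[[-0.5,2,0,0,46],[0,0,0,0,46]]]'
```

```text
time_s: 8.35
eef_pos: [0.5765, 0.1023, 0.0984]
eef_rot: [0.003, 0.606, 0.796, 0.001]
wrist_force: [1.4, -7.1, 11.2]
opening: 0.542
time_s: 8.72
eef_pos: [0.5755, 0.1062, 0.0984]
eef_rot: [0.003, 0.606, 0.796, 0.0]
wrist_force: [1.5, -7.4, 12.2]
opening: 0.538
time_s: 8.98
eef_pos: [0.575, 0.1082, 0.0984]
eef_rot: [0.003, 0.606, 0.796, 0.0]
wrist_force: [2.2, -6.3, 11.6]
opening: 0.542
```

```bash
python3 -m pendant '[[[-0.5,2,0,0,46],[0,0,0,0,46]]]';  python3 -m pendant '[[[-0.5,2,0,0,46],[0,0,0,0,46]]]'; python3 - <<'E'
from h import *
c=look("side"); cv2.imwrite("pics/s3.png",cv2.resize(c["img"][130:290,130:310,::-1],None,fx=3,fy=3))
find(c,"side",["knob_top"]); c=look("scene");find(c,"scene",["knob_top"]);c=look("wrist");find(c,"wrist",["knob_top"])
E
```

```text
time_s: 9.22
eef_pos: [0.5748, 0.1092, 0.0984]
eef_rot: [0.004, 0.606, 0.796, -0.0]
wrist_force: [3.0, -11.5, 10.2]
opening: 0.538
time_s: 9.48
eef_pos: [0.5747, 0.1095, 0.0984]
eef_rot: [0.005, 0.605, 0.796, -0.001]
wrist_force: [3.6, -17.7, 9.4]
opening: 0.543
side tip_of knob_top [539.7 117.8 126. ] 0.73
wrist tip_of knob_top [539.1 116.9 127.1] 0.89
```

View pics/s3.png

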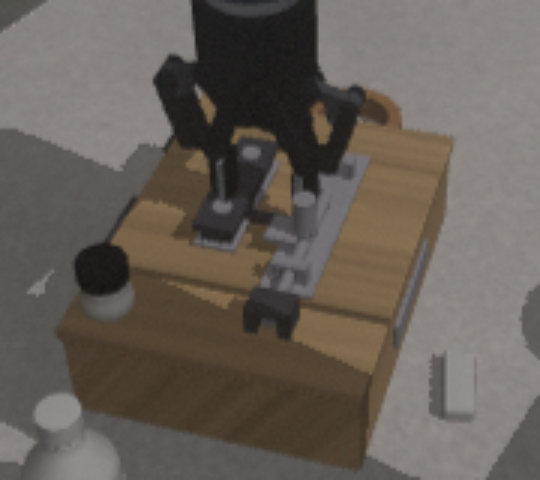

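The bolt is on its stop: the push force jumped to 18 N, and the knob has moved from (549,82) to (539.5,117), which is 36 mm. In the picture the rod has reached the keeper (270,310). Now I lift straight up to release the catch.

```bash
python3 -m pendant '[[[0,0,-0.3,0,46],[0,0,4,0,46],[0,0,5,0,46],[0,0,6,0,46],[0,0,20,0,46],[0,0,40,0,46],[0,0,40,0,46],[0,0,0,0,46]]]'; python3 - <<'E'
from h import *
c=look("side"); cv2.imwrite("pics/s4.png",cv2.resize(c["img"][130:290,130:310,::-1],None,fx=3,fy=3))
T=["knob_top","catch_top","glue_bottle","tape_roll","eraser","paint_jar"]
find(c,"side",T);c=look("wrist");find(c,"wrist",T[:2]);print(monitor.get_obs()["wrist_force"])
E
```

```text
time_s: 10.78
eef_pos: [0.573, 0.1142, 0.2139]
eef_rot: [0.002, 0.606, 0.796, 0.001]
wrist_force: [0.0, -0.6, -0.2]
opening: 0.539
side tip_of knob_top [542.6 118.4 129.5] 0.8
side tip_of catch_top [608.9 101.5 110.7] 0.61
side tip_of glue_bottle [562.9 342.    3. ] 0.65
side tip_of tape_roll [628.8 -89.6  -2.4] 0.58
side tip_of eraser [418.  112.4   0. ] 0.48
side tip_of eraser [624.3 -88.2  -2.4] 0.32
side tip_of paint_jar [620.5 225.6  79.8] 0.74
wrist tip_of knob_top [540.1 115.1 127.5] 0.68
wrist tip_of catch_top [605.3 101.8 109.5] 0.76
[0.50281527 0.23541672 0.62303278]
```

View pics/s4.png

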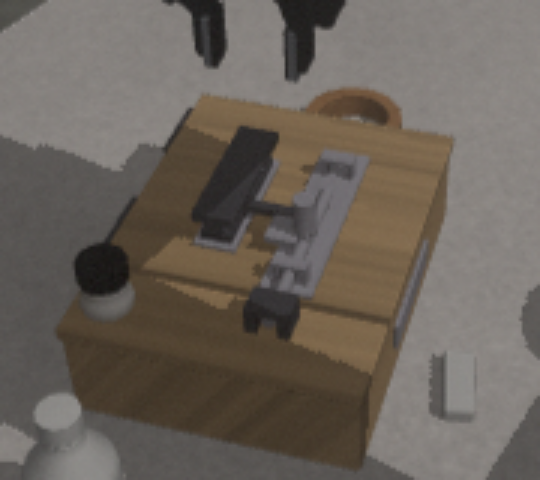

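The catch is back up (paddle at (235,180), top at 110 mm). The bolt is still home (knob at (305,205)), the bystanders haven't moved, and the gripper is clear. I'm handing in.

```bash
python3 -c "
from bench import order; print(order.hand_in())"
```

```text
the job is handed in; nothing more can be done
None
```

The scissors box is locked and the job is handed in; `hand_in` reports no verdict. One fingertip held the catch on its stop while the other pushed the bolt home by its knob. I then lifted straight up so the catch sprang back.

- **Catch held:** it reached its stop after about 9 mm of travel, at 13 N. During the push the tool stayed at 98.4–98.5 mm with 9–12 N of upward force on it at every reading.
- **Bolt home:** the knob moved about 36 mm, and the push force jumped to 18 N at the stop. After release the cameras still showed the knob there, to within their few millimetres of error.
- **Catch up:** its top measured 109.5 and 110.7 mm above the table, against the nominal 110 mm. The networks are only good to about 4 mm, so this alone does not prove the 2 mm limit, but the picture also shows it up.
- **Bystanders:** all four were within about 4 mm of where they were first measured, which is the error of the measurement.
- **Robot:** it was clear of everything with about zero wrist force, and the last reading was at about 11 s of the 32 s allowed.

Two checks fell short. The scene camera did not find the knob while the fingers were over it. The side camera also gave one low-confidence false eraser detection, at the tape roll.

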